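# Hook the tray bracket onto the slotted drying post

## Robot

A 6-joint arm with a two-finger parallel gripper is mounted at the origin on the work surface. World frame = base frame: x ahead of the robot, y to its left, z up, the work surface at z = 0. Lengths are in m, angles in rad, forces in N, time in s.
With the tool pointing down it reaches from about 0.3 to 0.875 m from the base axis. Payload 6.4 kg.
Tool frame: the origin (TCP) lies midway between the tips of the shut fingers; the grasp point (between the pads) lies 19 mm behind it; z points along the fingers, y is the line along which they close (so a half turn about z gives the same grasp; the last joint's range is limited). The gripper opens to 85 mm and grips with 20 to 120 N. Pads are 22 mm wide; open, the fingers measure 114 mm over their backs; the gripper's body (76 mm by 85 mm) begins 54 mm behind the grasp point. The pads swing forward as they close: fully open they stand 13 mm farther back than shut.
Start: joints at [0.957, 0.181, 1.607, -0, 1.354, -0.206], TCP at [0.228, 0.528, 0.198] pointing down, gripper open.
Joint ranges: [-2.99, 2.99], [-0.89, 2.07], [0.3, 2.58], [-1.14, 4.28], [0, 2.63], [-3.12, 3.12]. Speed limits (rad/s): [2.57, 2.57, 3.01, 3.14, 3.14, 3.14].

## Interface

Orientations are given as a rotation vector (axis times angle).
In Python, from cell import manip, viewer gives the robot as it stands. The module is installed in compiled form; this text tells all that it offers.
- The arm moves only by the tool send_rows, never from a script. Its argument "targets" is a list of rows, each a list of 3 entries, a list of its own where there are three numbers: the shift along the tool's x, y, z in mm, then the turn about the tool's z in degrees, then the opening, from -1 (shut) to 1 (fully open), so that 0 is half open. In form: [[[dx, dy, dz], turn, grip], ...]. A call has 1 to 8 rows; each row is the pose to reach, as a shift and turn from the pose commanded when the call began, along the tool's axes at that moment; what a row does not reach only later rows make up. A row lasts 1/10 s, in which the tool goes at most 50 mm and 8.59 degrees, less where a joint would pass 70% of its speed; a pose out of reach is approached as far as the arm can. A call with a gripper value outside its range is refused whole. The fingers move at their own pace and stop on an object; the grip force is fixed at half the most. Time passes only in rows, so rows that repeat a pose let the fingers close. It gives the time, the measured TCP pose, the force, the opening and the grip force at its end, in the units of the state.
- manip.get_state(): the state, without advancing time (a new reading comes with each control period).
- viewer.camera(name): name is "scene" or "top"; returns the picture (400x640x3 uint8, blue, green, red); there is no depth.
- viewer.calibration(name): a dict with "camera_matrix" (3x3 intrinsics, pixels), "distortion" ([k1, k2, p1, p2, k3] as OpenCV has them; the pictures are not rectified), "rvec" (rotation vector, rad) and "tvec" (3), from world to camera coordinates, as OpenCV has them. Camera axes: x right, y down, z forward; pixel columns grow to the right and rows downward; lengths in m; the calibration is good to about 2 mm. A picture is of the moment at which its call begins. calibration takes no time and is no camera call.
- manip.hand_in(): hands the job in; it is judged then, once.
Trained networks look in the newest picture that a camera, given by its name, has taken for a name from the list of things; names that differ only in an ending like _2 or _b are one class to them, and where a whole thing is asked for, a point or a joint stands for the part that bears it (a point fixed in the world has none). Each returns a list of dicts, best first, with "p" (0 to 1); they miss things now and then, are a little off and sometimes report something else, mostly with a low value. They report only what shows in the picture. A call takes as long as a camera call.
- viewer.search_frame(camera, name): "uv" ([column, row] in pixels, amid what is visible of it).
- viewer.regions_of(camera, name): "region" (400x640 bool, what is visible of it) and "uv" ([column, row] in pixels, amid what is visible of it).
The state is a dict: "time": time; "joint_pos": joint angles; "joint_velocities": joint speeds; "joint_efforts": joint torques, N m; "tcp_pos": TCP position; "tcp_rot": TCP orientation; "contact_force": force on the tool from outside, world axes, zero at the start; "moment": the same for the moment, N m; "finger_gap": finger opening in m; "gripper_force": force on a finger pad.
Only numpy, scipy, OpenCV 4.12 (cv2) and the standard library are available. Lean on these libraries where they do the work, as an engineer would, in place of code of your own. Each camera call takes 0.05 s, during which the arm holds its last target. There are 200 camera calls.

## Task

Take the red tray bracket out of its wooden cradle and fit it to the green slotted post: feel gently for the slots, press both hooks in until the plate lies flush and pushes the yellow latch pin in, then push the bracket down until the pin pops out over it and locks it. Let go and leave it hanging there; never force it against the post and leave the other things on the table alone.

Things in the scene. Friction and masses are not known exactly. Their poses are not given: they have to be found in the camera images.
- bracket: Loose red bracket, 0.2-0.4 kg, standing in the cradle the way up it will hang. Origin: centre of the lower edge of its mating face; x out of that face, where the hooks point; y across; z up. Plate x -6 to 0, 44 wide, z 0 to 90. Arm 14 wide, x -150 to -6, z 32 to 56, end lip to z 74, small brace under it beyond x -30. In the cradle its underside is 12 above the table. All mm.
- bracket_grip (a point): On the bracket: middle of the arm where it is free to be pinched from above (arm 14 wide across y, its top 12 mm higher), at x -65, y 0, z 44 mm in the bracket's frame; 15 mm of arm either way along x is free too.
- hooks (a point): On the bracket: midway between its two steel hooks, at x 0, z 38 mm. Hooks 8 wide, at y 0: necks x 0 to 7, at z 18-30 and 58-70; at their ends down-turned lips, x 6.5 to 12.5, spanning z 6-30 and 46-70 (bracket's frame, mm). Hooks enter straight along x, then the bracket drops 12 to 17 mm.
- post: Fixed green upright, 205 high, 60 wide, an aluminium strip on its front. Origin: on the table, under its centre; z up; the strip faces -x, front face at x = -30, 5 thick, hollow behind. Two slots at y 0, 16 wide, 29 high, 40 apart, nominally z 103-132 and 143-172; but the strip is clamped at an unmeasured height, up to 13 higher or lower. Over 70 N on it, levering included, is too much. All mm.
- home (a point): Fixed in the post, 85 mm up on the strip's front face (post's x -30, y 0): where the bracket's origin ends, axes parallel, if the strip is at nominal height; truly up to 13 mm higher or lower. The hooks enter with the bracket's origin 12 to 17 mm above its true home; once in and down, the necks rest on the slots' lower edges.
- latch (a joint): Yellow spring pin, 8 mm thick, above the slots, centre 97 mm above the bracket's true home; moves with the strip. 0 m: out, 4.5 mm proud; 0.0045: flush. Spring 4 to 7.6 N. The plate presses it in as the hooks enter and on the way down, until its top edge is under the pin, 3 mm before fully down; then the pin springs out over it. Search upward from below: higher up, the hooks would hit the pin.
- cradle: Fixed plywood cradle, base 200 x 80 x 12, origin centre of its underside, x along the bracket's arm. A notched upright at x -60 (14 thick, 58 high, notch 17 wide, floor at 44) carries the arm; the plate stands on the base with the bracket's origin at x 60, y 0, z 12. Lift the bracket straight up by 40 or more to clear it. All mm.
- glue_bottle: White glue bottle, 56 in diameter, 150 tall, origin under its centre. A bystander.
- brush_cup: Green plastic cup, 76 in diameter, 90 tall, origin under its centre. A bystander.
- paint_jar: Green paint jar with yellow cap, 60 in diameter, 70 tall, origin under its centre. A bystander.
- spare_arm: Blue spare arm of another rack without hooks, lying on its side, 150 x 90 x 44, origin under its middle. A bystander.
- spatula: Spatula lying on the table, origin under its middle. A bystander.

How it is judged:
By the outcome, as a careful person would: the job done as asked, in the order asked, and still so for the second after the job is handed in, with the robot touching nothing.
It also fails if it takes over 72 s, if anything falls off the work surface, if the arm or the gripper's body presses on something with over 40 N, if the wrist force passes 120 N, or if a joint passes its speed limit or range.

## Working session

There is one attempt and no reset: what is moved stays moved. The work goes in short steps, Python scripts to look and compute and a tool call to move; the robot and the scene stay as the last step left them, time stands still between calls to the robot, and variables do not carry over. Pictures are saved under pics/ and viewed, at most 10 in all, crops included, and the job is handed in when it is done.

Besides the shell and the picture viewer there is one more tool, called after "Emit:" as name(argument=value, ...) on one line, values as JSON. send_rows: Moves the arm, as the interface text tells. Its arguments: {"type":"object","properties":{"targets":{"type":"array","items":{"type":"array"}}},"required":["targets"]}

```bash
mkdir -p pics
cat > h.py <<'E'
from cell import manip, viewer
import numpy as np, cv2
from scipy.spatial.transform import Rotation as R
def cal(n):
    c=viewer.calibration(n); return np.array(c['camera_matrix']),np.array(c['distortion']),np.array(c['rvec'],float),np.array(c['tvec'],float)
def ray(n,uv):
    K,D,r,t=cal(n); p=cv2.undistortPoints(np.array([[uv]],float),K,D)[0,0]
    M=cv2.Rodrigues(r)[0]; return -M.T@t.ravel(), M.T@np.array([p[0],p[1],1])
def onz(n,uv,z):
    o,d=ray(n,uv); return o+d*(z-o[2])/d[2]
def proj(n,P):
    K,D,r,t=cal(n); return cv2.projectPoints(np.array(P,float).reshape(-1,3),r,t,K,D)[0].reshape(-1,2)
E
python3 - <<'E'
from h import *
for n in('scene','top'):
    cv2.imwrite(f'pics/{n}0.png',viewer.camera(n))
    print(n,ray(n,[320,200]))
    for k in('bracket','post','cradle','latch','glue_bottle','brush_cup','paint_jar','spare_arm','spatula','hooks','bracket_grip','home'):
        print(k,[(np.round(d['uv']),round(d['p'],2)) for d in viewer.search_frame(n,k)[:2]])
s=manip.get_state();print({k:np.round(v,3) for k,v in s.items()})
E
```

```text
scene (array([ 1.18872449, -0.58667889,  1.12948998]), array([-0.48956507,  0.40294171, -0.77330184]))
bracket [(array([280., 223.]), 0.97)]
post [(array([395., 190.]), 0.86), (array([282., 218.]), 0.38)]
cradle []
latch [(array([197., 268.]), 0.29)]
glue_bottle [(array([396., 138.]), 0.75)]
brush_cup [(array([277., 292.]), 0.71)]
paint_jar [(array([210., 301.]), 0.89), (array([280., 220.]), 0.61)]
spare_arm [(array([382., 125.]), 0.87)]
spatula [(array([194., 268.]), 0.72)]
hooks [(array([279., 219.]), 0.7), (array([382., 123.]), 0.58)]
bracket_grip [(array([279., 218.]), 0.65), (array([273., 237.]), 0.44)]
home [(array([394., 187.]), 0.92)]
top (array([ 0.46615932, -0.01667453,  1.00368992]), array([ 0.06338452, -0.03762636, -0.9973567 ]))
bracket [(array([365., 213.]), 0.78)]
post [(array([235., 162.]), 0.97)]
cradle [(array([362., 218.]), 0.65)]
latch []
glue_bottle [(array([364., 217.]), 0.52)]
brush_cup [(array([456., 230.]), 0.7), (array([416., 141.]), 0.56)]
paint_jar [(array([467., 182.]), 0.9)]
spare_arm [(array([144., 267.]), 0.57)]
spatula [(array([457., 227.]), 0.73)]
hooks [(array([366., 211.]), 0.81)]
bracket_grip [(array([364., 214.]), 0.71)]
home [(array([235., 165.]), 0.56)]
{'time': np.float64(1.3), 'joint_pos': array([ 0.957,  0.181,  1.607,  0.   ,  1.354, -0.206]), 'joint_velocities': array([-0.001, -0.001,  0.002, -0.001, -0.002, -0.001]), 'joint_efforts': array([-2.0000e-03, -4.4485e+01, -3.5166e+01, -0.0000e+00,  1.0000e-03,
       -0.0000e+00]), 'tcp_pos': array([0.228, 0.528, 0.198]), 'tcp_rot': array([-0.636, -3.077, -0.   ]), 'contact_force': array([ 0.118, -0.488, -0.502]), 'moment': array([-0.004, -0.011, -0.011]), 'gripper_force': np.float64(0.0), 'finger_gap': np.float64(0.085)}
```

View pics/scene0.png

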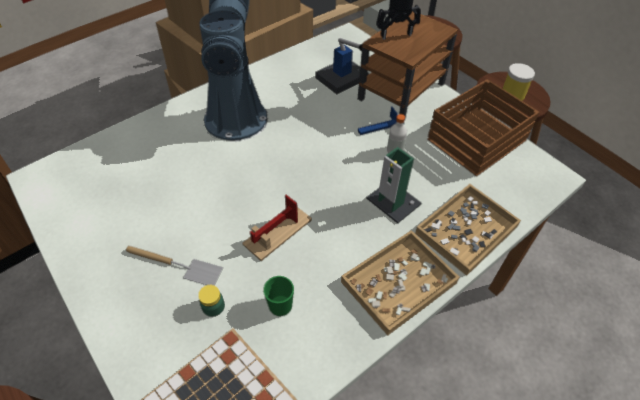

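View pics/top0.png

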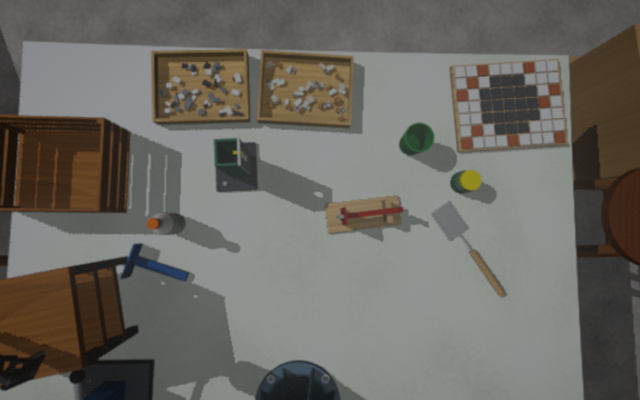

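The scene view shows the bracket at about (280,222) in its cradle and the post at (395,185) with its strip facing the bracket. In the top view the bracket is at (365,214), with its plate on the left, and the post is at (235,162).

Run:
```python
from h import *
a=cv2.imread('pics/scene0.png');b=cv2.imread('pics/top0.png')
f=lambda im,x,y,w,h,s:cv2.resize(im[y:y+h,x:x+w],None,fx=s,fy=s,interpolation=cv2.INTER_CUBIC)
A=f(a,235,185,90,75,4.4);B=f(a,350,140,90,75,4.4);C=f(b,315,175,90,75,4.4);D=f(b,200,125,90,75,4.4)
m=np.vstack([np.hstack([A[:300,:396],B[:300,:396]]),np.hstack([C[:300,:396],D[:300,:396]])]);cv2.imwrite('pics/crop1.png',m);print(m.shape)
```

```text
(600, 792, 3)
```

View pics/crop1.png

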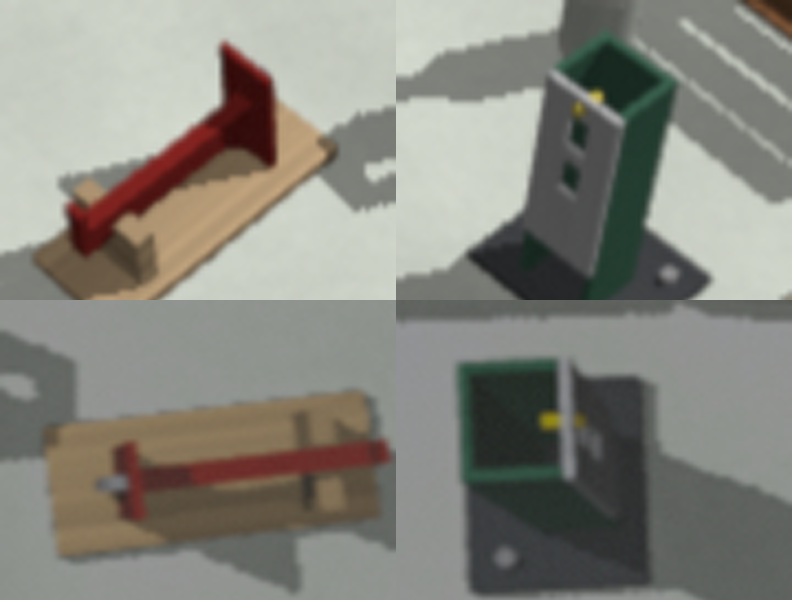

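The crops show clear corners for the plate, cradle base, post top, strip, slots and pin. I'll fit poses to these corners in both cameras together.

```bash
cat > fit.py <<'E'
from h import *
from scipy.optimize import least_squares
off={'A':('scene',235,185,0,0),'B':('scene',350,140,396,0),'C':('top',315,175,0,300),'D':('top',200,125,396,300)}
def px(k,u,v):
    n,x,y,a,b=off[k]; return n,[(u-a+.5)/4.4-.5+x,(v-b+.5)/4.4-.5+y]
def W(p,P):
    c,s=np.cos(p[2]),np.sin(p[2]); P=np.array(P)/1000
    return [p[0]+c*P[0]-s*P[1],p[1]+s*P[0]+c*P[1],P[2]]
cr=[('C',47,428,(100,-40,12)),('C',368,392,(-100,-40,12)),('C',58,557,(100,40,12)),('C',380,517,(-100,40,12)),
 ('A',337,148,(100,-40,12)),('A',35,255,(-100,40,12)),('A',222,42,(57,22,102)),('A',273,77,(57,-22,102)),('A',274,165,(57,-22,12)),
 ('C',130,445,(57,-22,102)),('C',130,518,(57,22,102)),('C',388,450,(-90,0,86))]
po=[('D',459,363,lambda p:(30,-30,205)),('D',462,478,lambda p:(30,30,205)),('B',608,33,lambda p:(30,30,205)),('B',677,82,lambda p:(30,-30,205)),
 ('D',573,358,lambda p:(-30,-30,p[4])),('D',573,480,lambda p:(-30,30,p[4])),('B',549,72,lambda p:(-30,30,p[4])),('B',625,124,lambda p:(-30,-30,p[4])),
 ('B',579,132,lambda p:(-29,0,157.5+p[3])),('B',571,175,lambda p:(-29,0,117.5+p[3])),('B',578,110,lambda p:(-34.5,0,182+p[3]))]
def res(pts):
    def f(p):
        r=[]
        for k,u,v,P in pts:
            n,uv=px(k,u,v); r+=list(proj(n,W(p,P(p) if callable(P) else P))[0]-uv)
        return r
    return f
if __name__=='__main__':
    c=onz('top',[365,214],.03);q=onz('top',[230,165],.15)
    for pts,x0 in((cr,[c[0],c[1],1.55]),(po,[q[0],q[1],1.55,0,205])):
        s=least_squares(res(pts),x0,loss='soft_l1',x_scale=[.01,.01,.1,10,10][:len(x0)]);print(np.round(s.x,4));print(np.round(np.array(res(pts)(s.x)).reshape(-1,2),1).tolist())
E
python3 fit.py
```

```text
[ 0.4927 -0.1691  1.7016]
[[-1.4, 0.0], [-1.0, -0.5], [-0.2, 0.4], [0.3, 0.5], [0.8, -0.5], [-0.8, -0.1], [0.2, 0.5], [-0.3, 1.1], [0.3, 0.7], [-0.1, -0.6], [2.2, 0.8], [0.0, 0.3]]
[6.197000e-01 1.558000e-01 1.637900e+00 2.046470e+01 2.091141e+02]
[[-1.6, -0.5], [-1.2, 0.8], [0.3, -0.6], [1.2, -0.0], [0.1, -1.1], [1.3, -1.3], [-0.8, -0.2], [-1.3, 0.2], [-0.5, -0.0], [-0.5, 0.0], [-0.5, -0.3]]
```

```bash
cat >> h.py <<'E'
CR=np.array([.4927,-.1691,1.7016]); PO=np.array([.6197,.1558,1.6379])
def w2(p,x,y):
    c,s=np.cos(p[2]),np.sin(p[2]); return np.array([p[0]+c*x-s*y,p[1]+s*x+c*y])
def go(P,yaw,s=None):
    s=s or manip.get_state(); M=R.from_rotvec(s['tcp_rot']).as_matrix()
    d=M.T@(np.array(P)-s['tcp_pos'])*1000
    cur=np.arctan2(M[1,0],M[0,0]); t=np.degrees((cur-yaw+np.pi/2)%np.pi-np.pi/2)  # half-turn ambiguous
    print('shift',np.round(d,1),'turn',round(t,2),'tilt',np.round(M[:,2],4),'t',round(float(s['time']),2))
E
python3 - <<'E'
from h import *
g=w2(CR,-.005,0);print(g)
go([*g,.15],CR[2])
for k,uv,z in(('bottle',[158,222],.1),('cup',[417,139],.09)):print(k,onz('top',uv,z))
E
```

```text
[ 0.49335215 -0.17405729]
shift [-521.9 -539.1   48.2] turn 59.14 tilt [ 0.  0. -1.] t 1.3
bottle [0.46606955 0.33685667 0.1       ]
cup [ 0.68126093 -0.29416525  0.09      ]
```

Emit:
send_rows(targets=[[[-35, -36, 0], 8, 1], [[-70, -72, 0], 16, 1], [[-105, -108, 0], 24, 1], [[-140, -144, 0], 32, 1], [[-175, -180, 0], 40, 1], [[-210, -216, 0], 48, 1], [[-245, -252, 0], 56, 1], [[-260, -270, 0], 59.1, 1]])

```text
time: 2.1
tcp_pos: [0.3607, 0.174, 0.1986]
tcp_rot: [2.078, 2.354, 0.001]
contact_force: [0.3, 0.5, -0.5]
finger_gap: 0.0856
gripper_force: 0.0
```

```bash
python3 -c "
from h import *
g=w2(CR,-.005,0);go([*g,.15],CR[2])"
```

```text
shift [-361.7   88.4   49.1] turn -0.37 tilt [ 1.6e-03 -7.0e-04 -1.0e+00] t 2.1
```

Emit:
send_rows(targets=[[[-45, 11, 0], 0, 1], [[-90, 22, 0], 0, 1], [[-135, 33, 0], 0, 1], [[-180, 44, 10], 0, 1], [[-225, 55, 20], 0, 1], [[-270, 66, 30], 0, 1], [[-315, 77, 40], 0, 1], [[-355, 87, 48], 0, 1]])

```text
time: 2.9
tcp_pos: [0.4928, -0.166, 0.1497]
tcp_rot: [2.072, 2.361, -0.0]
contact_force: [0.8, 0.6, 0.2]
finger_gap: 0.0854
gripper_force: 0.0
```

Emit:
send_rows(targets=[[[0, 0, 0], 0, 1], [[0, 0, 0], 0, 1]])

```text
time: 3.1
tcp_pos: [0.4921, -0.1642, 0.1496]
tcp_rot: [-2.072, -2.359, 0.0]
contact_force: [0.6, 0.4, -0.1]
finger_gap: 0.0854
gripper_force: 0.0
```

```bash
python3 -c "
from h import *
g=w2(CR,-.005,0);go([*g,.037],CR[2])
ims=[viewer.camera(n) for n in('scene','top')]
o=[cv2.resize(ims[0][150:270,200:360],None,fx=2.5,fy=2.5,interpolation=2),cv2.resize(ims[1][140:260,285:445],None,fx=2.5,fy=2.5,interpolation=2)]
cv2.imwrite('pics/c2.png',np.hstack(o))"
```

```text
shift [-1.000e+01  1.000e-01  1.126e+02] turn -0.07 tilt [-0.0013  0.001  -1.    ] t 3.1
```

View pics/c2.png

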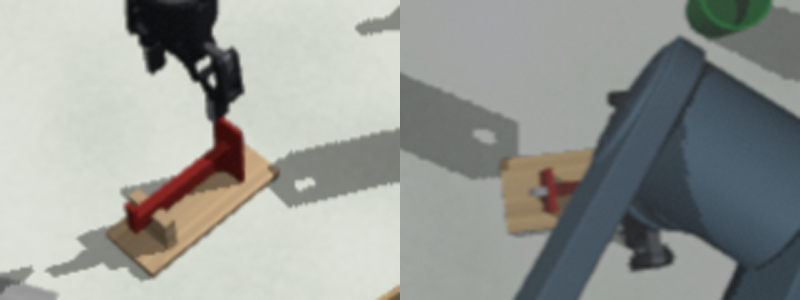

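The gripper is over the arm at about (200,170) in the left half of the crop, and the bracket hasn't moved. I'll shift 10 mm, descend and grip.

Emit:
send_rows(targets=[[[-10, 0, 20], 0, 1], [[-10, 0, 45], 0, 1], [[-10, 0, 70], 0, 1], [[-10, 0, 90], 0, 1], [[-10, 0, 105], 0, 1], [[-10, 0, 112], 0, 1], [[-10, 0, 112], 0, 1], [[-10, 0, 112], 0, 0.3]])

```text
time: 4.0
tcp_pos: [0.4944, -0.1733, 0.0392]
tcp_rot: [2.069, 2.362, 0.0]
contact_force: [-0.6, -0.5, 0.1]
finger_gap: 0.0729
gripper_force: 0.0
```

Emit:
send_rows(targets=[[[0, 0, 0], 0, 0], [[0, 0, 0], 0, -0.3], [[0, 0, 0], 0, -0.5], [[0, 0, 0], 0, -1], [[0, 0, 0], 0, -1], [[0, 0, 0], 0, -1], [[0, 0, 0], 0, -1]])

```text
time: 4.7
tcp_pos: [0.4937, -0.1736, 0.0382]
tcp_rot: [-2.071, -2.362, 0.0]
contact_force: [-0.6, 0.2, 0.2]
finger_gap: -0.0002
gripper_force: 0.0
```

```bash
python3 -c "
from h import *
s=manip.get_state();print(s['finger_gap'],s['gripper_force'],s['tcp_pos'])
ims=[viewer.camera(n) for n in('scene','top')]
o=[cv2.resize(ims[0][180:270,220:340],None,fx=3.3,fy=3.3,interpolation=2),cv2.resize(ims[1][165:255,310:430],None,fx=3.3,fy=3.3,interpolation=2)]
cv2.imwrite('pics/c3.png',np.hstack(o))
print(proj('scene',s['tcp_pos']))"
```

```text
-0.0002431661229549787 0.0 [ 0.49373211 -0.17360054  0.03817602]
[[275.91893793 225.53118444]]
```

View pics/c3.png

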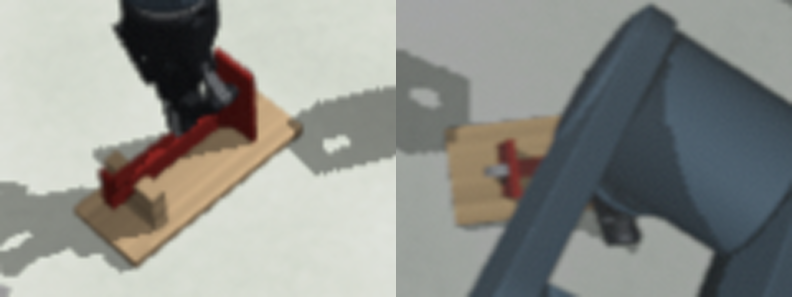

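The crop is ambiguous: the fingers shut at (185,130) without catching anything, apparently beside or behind the arm. I'll overlay the model on it.

```bash
python3 -c "
from h import *
s=manip.get_state();T=s['tcp_pos'];print(T)
def ov(n,x,y,w,h,k):
    im=cv2.resize(viewer.camera(n)[y:y+h,x:x+w],None,fx=k,fy=k,interpolation=2)
    def ln(P,c):
        p=((proj(n,P)-[x,y]+.5)*k).astype(int); cv2.polylines(im,[p.reshape(-1,1,2)],False,c,1)
    def cl(L): return [[*w2(CR,a/1000,b/1000),c/1000] for a,b,c in L]
    ln([T,T+[0,0,.1]],(255,255,0))
    ln(cl([(54,-7,68),(-90,-7,68),(-90,-7,44),(54,-7,44),(54,-7,68)]),(0,255,0)); ln(cl([(54,7,68),(-90,7,68)]),(0,255,0))
    ln(cl([(57,-22,12),(57,-22,102),(57,22,102)]),(255,0,255)); ln(cl([(100,-40,12),(-100,-40,12),(-100,40,12)]),(255,0,0))
    return im
cv2.imwrite('pics/c4.png',np.hstack([ov('scene',220,165,120,105,3.3),ov('top',310,165,120,105,3.3)]))
r=viewer.regions_of('scene','bracket')
print([(np.round(d['uv']),d['p'],d['region'].sum()) for d in r])
"
```

```text
[ 0.49370757 -0.17354842  0.03812936]
[(array([276., 224.]), 0.69, np.int64(497))]
```

View pics/c4.png

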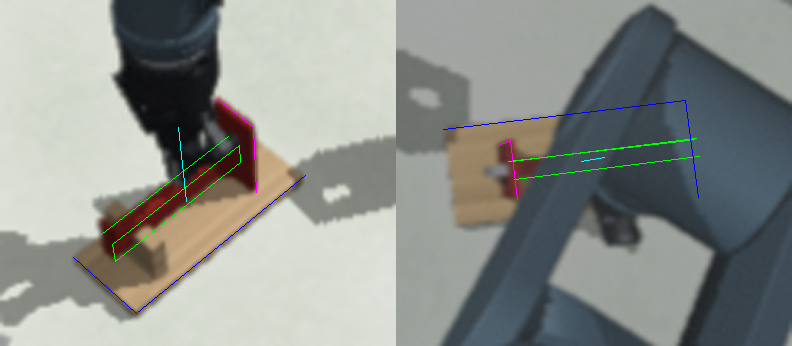

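Emit:
send_rows(targets=[[[0, 0, -4], 0, -1], [[0, 0, -8], 0, -1], [[0, 0, -12], 0, -1], [[0, 0, -12], 0, -1], [[0, 0, -12], 0, -1]])

```text
time: 5.45
tcp_pos: [0.4939, -0.1736, 0.0505]
tcp_rot: [2.07, 2.362, 0.0]
contact_force: [-0.2, 0.1, 0.9]
finger_gap: -0.0
gripper_force: 0.0
```

```bash
python3 -c "
from h import *
s=manip.get_state();print({k:np.round(s[k],4) for k in('contact_force','moment','finger_gap','gripper_force','tcp_pos')})
im=viewer.camera('scene');im2=viewer.camera('top')
cv2.imwrite('pics/c5.png',np.hstack([cv2.resize(im[180:245,240:310],None,fx=5.7,fy=5.7,interpolation=2),cv2.resize(im2[180:245,320:390],None,fx=5.7,fy=5.7,interpolation=2)]))
r=viewer.regions_of('scene','bracket')
print([(np.round(d['uv']),d['p'],d['region'].sum()) for d in r])
"
```

```text
{'contact_force': array([-0.1997,  0.1069,  0.8562]), 'moment': array([0.0113, 0.0158, 0.062 ]), 'finger_gap': np.float64(-0.0), 'gripper_force': np.float64(0.0), 'tcp_pos': array([ 0.4939, -0.1736,  0.0505])}
[(array([274., 223.]), 0.65, np.int64(502)), (array([397., 136.]), 0.39, np.int64(515))]
```

View pics/c5.png

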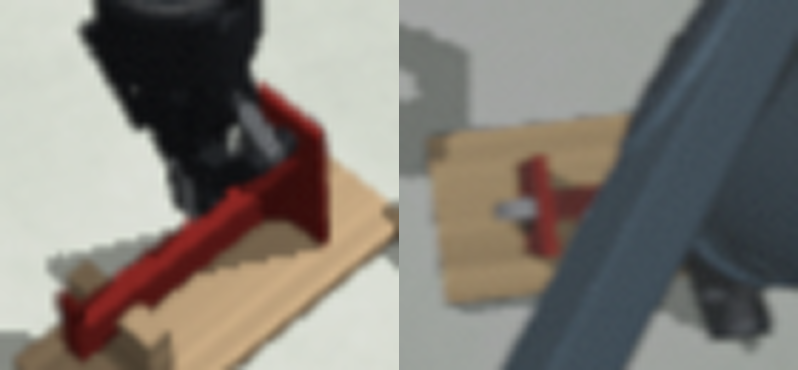

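```bash
python3 -c "
from h import *
s=manip.get_state()
for z in (.05,.07,.09):
  print(z,[np.round(onz('scene',u,z),3) for u in([290.9,207.2],[273.3,217.2],[283,198])])
print('tcp',s['tcp_pos'],proj('scene',s['tcp_pos']),s['joint_pos'])
M=R.from_rotvec(s['tcp_rot']).as_matrix();print(M.round(3))
T=s['tcp_pos']
for b in(-.04,0,.04): print(b,proj('scene',T+M[:,1]*b+[0,0,.013]).round(1),proj('scene',T+M[:,0]*b+[0,0,.013]).round(1))
"
```

```text
0.05 [array([ 0.475, -0.107,  0.05 ]), array([ 0.473, -0.167,  0.05 ]), array([ 0.433, -0.104,  0.05 ])]
0.07 [array([ 0.488, -0.115,  0.07 ]), array([ 0.486, -0.175,  0.07 ]), array([ 0.447, -0.113,  0.07 ])]
0.09 [array([ 0.501, -0.124,  0.09 ]), array([ 0.499, -0.183,  0.09 ]), array([ 0.461, -0.122,  0.09 ])]
tcp [ 0.49358826 -0.17345788  0.05003219] [[275.6756819 222.9583507]] [-5.65040277e-01  2.54849751e-01  1.84981510e+00 -1.66902130e-05
  1.03726994e+00 -6.96581142e-01]
[[-0.131  0.991 -0.   ]
 [ 0.991  0.131  0.   ]
 [ 0.    -0.    -1.   ]]
-0.04 [[265.7 212.2]] [[264.7 228.5]]
0 [[275.4 220.2]] [[275.4 220.2]]
0.04 [[285.3 228.3]] [[285.8 212. ]]
```

The bracket hasn't moved, and the fingertip shows at about (190,212) in the crop. It looks as if the fingers shut just above the arm's top, so I'll open, go lower and retry while watching the force.

Emit:
send_rows(targets=[[[0, 0, 0], 0, 1], [[0, 0, 0], 0, 1], [[0, 0, 0], 0, 1], [[0, 0, 0], 0, 1], [[0, 0, 0], 0, 1], [[0, 0, 0], 0, 1], [[0, 0, 0], 0, 1], [[0, 0, 0], 0, 1]])

```text
time: 6.4
tcp_pos: [0.4937, -0.1735, 0.0502]
tcp_rot: [2.071, 2.363, -0.0]
contact_force: [-0.1, -0.4, 0.5]
finger_gap: 0.0853
gripper_force: 0.0
```

```bash
python3 -c "
from h import *
im=viewer.camera('scene');im2=viewer.camera('top')
cv2.imwrite('pics/c6.png',np.hstack([cv2.resize(im[165:245,235:315],None,fx=5,fy=5,interpolation=2),cv2.resize(im2[180:260,320:400],None,fx=5,fy=5,interpolation=2)]))
"
```

```text
(no output)
```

View pics/c6.png

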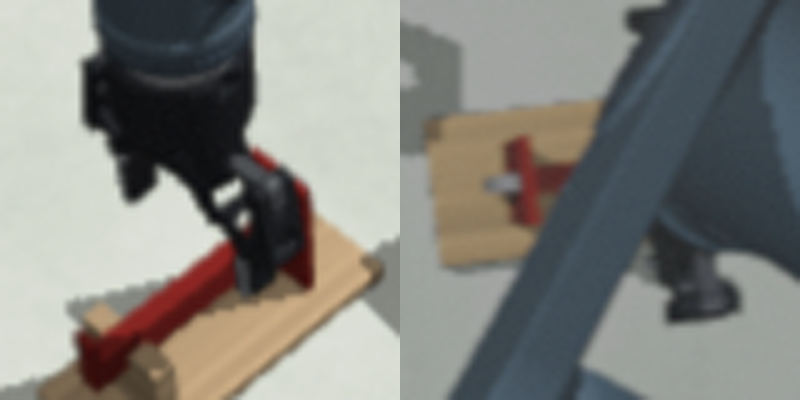

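The open fingers straddle the arm, with the near tip at about (255,290) in the crop. That tip is about 25 mm higher than the reported TCP implies, so the reported height is off. I'll go lower, slowly.

Emit:
send_rows(targets=[[[0, 0, 8], 0, 1], [[0, 0, 16], 0, 1], [[0, 0, 22], 0, 1], [[0, 0, 27], 0, 1], [[0, 0, 31], 0, 1], [[0, 0, 34], 0, 1], [[0, 0, 36], 0, 1], [[0, 0, 36], 0, 1]])

```text
time: 7.3
tcp_pos: [0.4937, -0.1735, 0.014]
tcp_rot: [-2.071, -2.362, 0.0]
contact_force: [-0.7, -0.2, -0.4]
finger_gap: 0.0853
gripper_force: 0.0
```

```bash
python3 -c "
from h import *
s=manip.get_state();M=R.from_rotvec(s['tcp_rot']).as_matrix();T=s['tcp_pos'];print(T,s['contact_force'])
im=viewer.camera('scene')
c=cv2.resize(im[165:245,235:315],None,fx=5,fy=5,interpolation=2)
for z in(.013,.033,.053):
  p=(proj('scene',T+M[:,1]*.0425+[0,0,z])[0]-[235,165]+.5)*5;cv2.circle(c,tuple(int(v) for v in p),3,(255,255,0),-1)
cv2.imwrite('pics/c7.png',c)
"
```

```text
[ 0.49366735 -0.1735021   0.0140026 ] [-0.70545707 -0.19092448 -0.36525794]
```

View pics/c7.png

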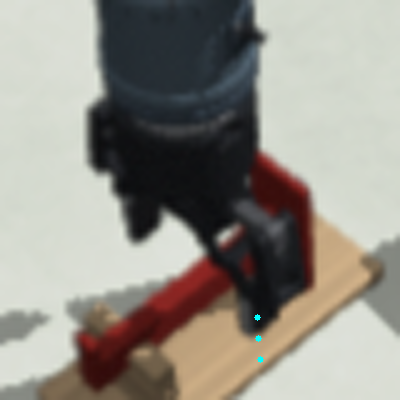

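The near finger's tip is now at about (253,330) in the crop, down beside the arm and clear of the base. I'll close.

Emit:
send_rows(targets=[[[0, 0, 0], 0, -1], [[0, 0, 0], 0, -1], [[0, 0, 0], 0, -1], [[0, 0, 0], 0, -1], [[0, 0, 0], 0, -1], [[0, 0, 0], 0, -1], [[0, 0, 0], 0, -1], [[0, 0, 0], 0, -1]])

```text
time: 8.15
tcp_pos: [0.4939, -0.1736, 0.0144]
tcp_rot: [2.07, 2.362, 0.0]
contact_force: [-0.1, -0.6, 3.9]
finger_gap: 0.0126
gripper_force: 59.2
```

Emit:
send_rows(targets=[[[0, 0, -5], 0, -1], [[0, 0, -12], 0, -1], [[0, 0, -22], 0, -1], [[0, 0, -35], 0, -1], [[0, 0, -50], 0, -1], [[0, 0, -65], 0, -1], [[0, 0, -75], 0, -1], [[0, 0, -75], 0, -1]])

```text
time: 8.95
tcp_pos: [0.4951, -0.1744, 0.0914]
tcp_rot: [2.068, 2.36, 0.001]
contact_force: [-0.1, -1.1, -3.7]
finger_gap: 0.013
gripper_force: 58.6
```

```bash
python3 -c "
from h import *
s=manip.get_state();print({k:np.round(s[k],4) for k in('contact_force','moment','finger_gap','gripper_force','tcp_pos')})
for n in('scene','top'):
  cv2.imwrite('pics/%s_lift.png'%n,viewer.camera(n))
  r=viewer.regions_of(n,'bracket')
  for d in r[:2]: print(n,np.round(d['uv']),d['p'],d['region'].sum())
# post fit variations
import fit
from scipy.optimize import least_squares
for pts in(fit.po, fit.po[:2]+fit.po[4:], fit.po[4:], fit.po[2:4]+fit.po[6:]):
  q=least_squares(fit.res(pts),[.62,.156,1.6,0,205],loss='soft_l1',x_scale=[.01,.01,.1,10,10]);print(np.round(q.x,4),q.cost)
"
```

```text
{'contact_force': array([-0.1325, -1.0925, -3.6774]), 'moment': array([-0.02  ,  0.0013,  0.006 ]), 'finger_gap': np.float64(0.013), 'gripper_force': np.float64(58.6044), 'tcp_pos': array([ 0.4951, -0.1744,  0.0914])}
scene [268. 209.] 0.76 471
top [348. 215.] 0.62 224
[6.197000e-01 1.558000e-01 1.637900e+00 2.046470e+01 2.091141e+02] 5.762017781097092
[6.197000e-01 1.569000e-01 1.622600e+00 1.934370e+01 2.079541e+02] 4.742479648132295
[6.191000e-01 1.591000e-01 1.619000e+00 1.703890e+01 2.054612e+02] 1.1218474496650324
[6.214000e-01 1.543000e-01 1.684000e+00 2.365080e+01 2.127766e+02] 0.8839541615992961
```

```bash
cat > ref.py <<'E'
from h import *
def strip(im):
    g=im.astype(float); pts=[]
    for v in range(139,167):
        row=g[v,225:250].min(1); # bright neutral
        pts.append((v,225+int(row.argmax()),row.max()))
    return pts
def redline(im,x0,x1,y0,y1,zt):
    b,g,r=[im[...,i].astype(float) for i in range(3)]
    m=(r-np.maximum(b,g))>35
    return m
if __name__=='__main__':
    t0=cv2.imread('pics/top0.png')
    P=strip(t0);print([(v,u,int(x)) for v,u,x in P])
    for f in('top0','top_lift'):
        m=redline(cv2.imread(f'pics/{f}.png'),0,0,0,0,0)
        for v in range(195,235): 
            us=np.where(m[v,320:420])[0]+320
            if len(us): print(v,us.min(),us.max(),len(us),end='; ')
        print()
E
python3 ref.py
```

```text
[(139, 243, 143), (140, 244, 144), (141, 244, 136), (142, 238, 133), (143, 238, 135), (144, 238, 133), (145, 238, 132), (146, 238, 134), (147, 238, 134), (148, 238, 134), (149, 238, 130), (150, 238, 128), (151, 238, 130), (152, 238, 129), (153, 238, 129), (154, 238, 128), (155, 238, 125), (156, 239, 124), (157, 239, 124), (158, 239, 123), (159, 239, 124), (160, 239, 127), (161, 239, 133), (162, 239, 134), (163, 239, 133), (164, 239, 129), (165, 239, 102), (166, 239, 67)]
207 344 401 7; 208 343 402 18; 209 343 402 28; 210 343 402 37; 211 343 402 45; 212 343 398 46; 213 343 391 40; 214 344 383 30; 215 344 375 23; 216 345 366 11; 217 345 347 3; 218 344 347 4; 219 344 347 4; 220 344 347 4; 221 344 347 4; 222 344 347 4; 223 345 347 3; 224 345 347 3; 
206 347 348 2; 207 346 349 4; 208 345 349 5; 209 345 349 5; 210 345 349 5; 211 345 349 5; 212 345 350 6; 213 347 355 9; 214 347 355 9; 215 348 354 7; 216 348 353 6; 217 348 352 5; 218 348 351 4; 219 348 351 4; 220 348 351 4; 221 347 351 5; 222 346 351 6; 223 346 351 6; 224 347 350 4; 225 349 349 1;
```

Run:
```python
from h import *
t=cv2.imread('pics/top0.png').astype(float).min(2)
vs=np.arange(143,165);us=[]
for v in vs:
    r=t[v,235:243]; w=np.clip(r-r.min()-20,0,None)**1; us.append(235+(w*np.arange(8)).sum()/w.sum())
k=np.polyfit(vs,us,1);print(k,np.std(np.polyval(k,vs)-us))
for z in(.200,.205):
    a=onz('top',[np.polyval(k,141.7),141.7],z);b=onz('top',[np.polyval(k,165.3),165.3],z);d=a-b
    print('strip',z,(a+b)/2,np.linalg.norm(d),'yaw',np.arctan2(d[1],d[0])+np.pi/2)
L=cv2.imread('pics/top_lift.png').astype(float); m=(L[...,2]-np.maximum(L[...,0],L[...,1]))
for nm,z,c0,c1,r0,r1 in(('top0',.102,341,350,208,224),('top_lift',.179,343,353,207,224)):
    I=cv2.imread(f'pics/{nm}.png').astype(float);w=np.clip(I[...,2]-np.maximum(I[...,0],I[...,1])-20,0,None)
    vs=[v for v in range(r0,r1+1) if not(209<=v<=217 )];us=[(w[v,c0:c1]*np.arange(c0,c1)).sum()/w[v,c0:c1].sum() for v in vs]
    k=np.polyfit(vs,us,1);a=onz('top',[np.polyval(k,r0-.5),r0-.5],z);b=onz('top',[np.polyval(k,r1+.5),r1+.5],z);d=a-b
    print(nm,np.round(us,1),(a+b)/2,np.linalg.norm(d),np.arctan2(d[1],d[0])+np.pi/2)
```

```text
[4.62266596e-02 2.31415793e+02] 0.2230011056826216
strip 0.2 [0.61665908 0.13176066 0.2       ] 0.05204742129152808 yaw 1.6404309816580793
strip 0.205 [0.61572278 0.1308372  0.205     ] 0.05172361841511804 yaw 1.640430981658079
top0 [344.  345.9 345.4 345.4 345.2 345.3 345.5 345.7] [ 0.48513213 -0.11210471  0.102     ] 0.041591739360800246 1.6694221416492503
top_lift [347.1 347.  349.4 349.1 349.1 348.6 348.6 348.5 348.4] [ 0.48471101 -0.11107326  0.179     ] 0.04033085575289351 1.6791273576223213
```

Emit:
send_rows(targets=[[[15, 13, -5], 0.5, -1], [[40, 34, -8], 1, -1], [[70, 60, -12], 1.5, -1], [[100, 86, -15], 2, -1], [[130, 112, -15], 2.5, -1], [[155, 134, -15], 3, -1], [[175, 150, -15], 3, -1], [[185, 159, -15], 3, -1]])

```text
time: 9.95
tcp_pos: [0.6271, 0.0329, 0.1029]
tcp_rot: [-2.128, -2.309, 0.001]
contact_force: [-0.3, -0.1, -2.1]
finger_gap: 0.0129
gripper_force: 58.8
```

Emit:
send_rows(targets=[[[0, 0, 0], 0, -1], [[0, 0, 0], 0, -1], [[0, 0, 0], 0, -1]])

```text
time: 10.25
tcp_pos: [0.6264, 0.0295, 0.1038]
tcp_rot: [-2.133, -2.306, 0.001]
contact_force: [-0.2, 0.2, -1.3]
finger_gap: 0.0125
gripper_force: 58.8
```

Run:
```python
from h import *
s=manip.get_state();print({k:np.round(s[k],4) for k in('contact_force','moment','finger_gap','gripper_force','tcp_pos','tcp_rot')})
S=np.array([.6212,.1297]);y=1.645;u=np.array([np.cos(y),np.sin(y)])
go([*(S-.1*u),.106],1.65)
B=[]
a=viewer.camera('scene');b=viewer.camera('top')
T=s['tcp_pos'];M=R.from_rotvec(s['tcp_rot']).as_matrix()
def bw(x,yy,z): return [*(T+M[:,0]*(x+65)/1000-M[:,1]*yy/1000)[:2],T[2]-.0024+z/1000]  # tool x = bracket x, tool y = -bracket y
def ov(n,im,x,y0,w,h,k):
    c=cv2.resize(im[y0:y0+h,x:x+w],None,fx=k,fy=k,interpolation=2)
    def ln(P,col): cv2.polylines(c,[((proj(n,P)-[x,y0]+.5)*k).astype(int).reshape(-1,1,2)],False,col,1)
    ln([bw(-6,-22,0),bw(-6,-22,90),bw(-6,22,90),bw(-6,22,0)],(255,255,0))
    for hh in(5,13):
        f=lambda Y,z:[*(S+np.array([-u[1],u[0]])*Y/1000),(z+hh)/1000]
        for z in(103,143): ln([f(-8,z),f(8,z),f(8,z+29),f(-8,z+29),f(-8,z)],(255,0,255) if hh==5 else (0,255,255))
    return c
cv2.imwrite('pics/c8.png',np.hstack([ov('scene',a,330,120,95,110,4.2),ov('top',b,215,120,95,110,4.2)]))
```

```text
{'contact_force': array([-0.1775,  0.2341, -1.2728]), 'moment': array([ 0.0103, -0.0683,  0.0068]), 'finger_gap': np.float64(0.0125), 'gripper_force': np.float64(58.8291), 'tcp_pos': array([0.6264, 0.0295, 0.1038]), 'tcp_rot': array([-2.1328e+00, -2.3060e+00,  1.5000e-03])}
shift [ 0.3  2.2 -2.2] turn -0.07 tilt [-1.e-03 -3.e-04 -1.e+00] t 10.25
```

View pics/c8.png

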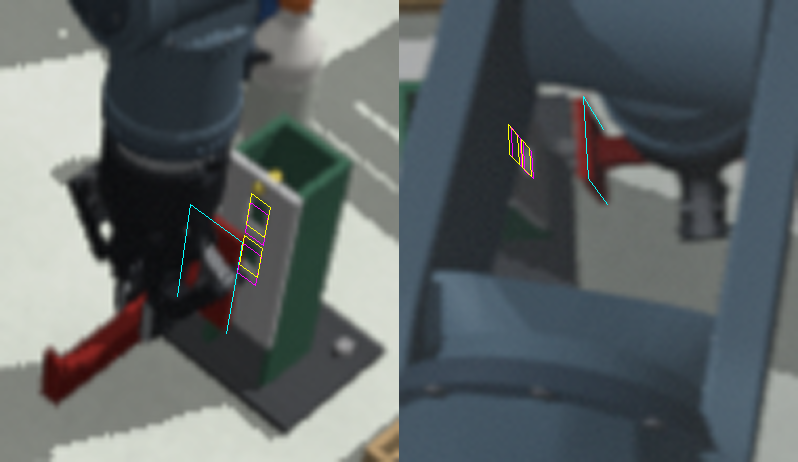

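The plate is at about (225,270) in the left half and lies close to the prediction. The slots match the boxes for a strip offset of about +13 mm (yellow). I'll start feeling a little below that height.

Emit:
send_rows(targets=[[[0, 1.5, -2], 0, -1], [[2, 1.5, -4.5], 0, -1], [[5, 1.5, -4.5], 0, -1], [[9, 1.5, -4.5], 0, -1], [[12, 1.5, -4.5], 0, -1], [[14, 1.5, -4.5], 0, -1], [[14, 1.5, -4.5], 0, -1], [[14, 1.5, -4.5], 0, -1]])

```text
time: 11.15
tcp_pos: [0.6275, 0.0449, 0.1086]
tcp_rot: [-2.132, -2.308, 0.0]
contact_force: [-0.3, -0.2, -2.8]
finger_gap: 0.0129
gripper_force: 58.8
```

Emit:
send_rows(targets=[[[0.5, 0, 0], 0, -1], [[1, 0, 0], 0, -1], [[1.5, 0, 0], 0, -1], [[2, 0, 0], 0, -1], [[2, 0, 0], 0, -1]])

```text
time: 11.65
tcp_pos: [0.6273, 0.0468, 0.1087]
tcp_rot: [-2.132, -2.308, 0.0]
contact_force: [0.2, -0.3, -2.6]
finger_gap: 0.0129
gripper_force: 58.8
```

Emit:
send_rows(targets=[[[0.5, 0, 0], 0, -1], [[1, 0, 0], 0, -1], [[1.5, 0, 0], 0, -1], [[2, 0, 0], 0, -1], [[2, 0, 0], 0, -1]])

```text
time: 12.15
tcp_pos: [0.6272, 0.0489, 0.1087]
tcp_rot: [-2.132, -2.308, -0.0]
contact_force: [0.2, -0.3, -2.4]
finger_gap: 0.0131
gripper_force: 58.8
```

Emit:
send_rows(targets=[[[0.5, 0, 0], 0, -1], [[1, 0, 0], 0, -1], [[1.5, 0, 0], 0, -1], [[2, 0, 0], 0, -1], [[2, 0, 0], 0, -1]])

```text
time: 12.65
tcp_pos: [0.627, 0.0508, 0.1087]
tcp_rot: [2.132, 2.308, -0.0]
contact_force: [-0.1, -1.0, -2.6]
finger_gap: 0.0127
gripper_force: 58.8
```

Emit:
send_rows(targets=[[[0.5, 0, 0], 0, -1], [[1, 0, 0], 0, -1], [[1.5, 0, 0], 0, -1], [[1.5, 0, 0], 0, -1]])

```text
time: 13.05
tcp_pos: [0.6269, 0.0523, 0.1087]
tcp_rot: [-2.132, -2.308, 0.0]
contact_force: [0.0, -0.4, -1.6]
finger_gap: 0.0128
gripper_force: 58.8
```

Emit:
send_rows(targets=[[[0.5, 0, 0], 0, -1], [[1, 0, 0], 0, -1], [[1.5, 0, 0], 0, -1], [[1.5, 0, 0], 0, -1]])

```text
time: 13.45
tcp_pos: [0.6269, 0.0529, 0.1088]
tcp_rot: [2.131, 2.307, -0.001]
contact_force: [0.1, -3.9, -1.5]
finger_gap: 0.0131
gripper_force: 58.8
```

Emit:
send_rows(targets=[[[0.5, 0, 0], 0, -1], [[1, 0, 0], 0, -1], [[1.5, 0, 0], 0, -1], [[1.5, 0, 0], 0, -1]])

```text
time: 13.85
tcp_pos: [0.627, 0.053, 0.109]
tcp_rot: [2.131, 2.305, -0.003]
contact_force: [-0.8, -9.3, -1.4]
finger_gap: 0.0127
gripper_force: 58.9
```

Contact felt at 4–9 N with the height still too low. I'll back off, go up 3 mm and feel again.

Emit:
send_rows(targets=[[[-3, 0, 0], 0, -1], [[-4, 0, -1.5], 0, -1], [[-4, 0, -3], 0, -1], [[-4, 0, -3], 0, -1], [[-3, 0, -3], 0, -1], [[-2, 0, -3], 0, -1], [[-1, 0, -3], 0, -1], [[-0.5, 0, -3], 0, -1]])

```text
time: 14.65
tcp_pos: [0.6269, 0.0533, 0.1119]
tcp_rot: [2.13, 2.306, -0.003]
contact_force: [0.5, -7.2, -1.7]
finger_gap: 0.0126
gripper_force: 58.9
```

Emit:
send_rows(targets=[[[0.5, 0, 0], 0, -1], [[0.5, 0, 0], 0, -1]])

```text
time: 14.85
tcp_pos: [0.627, 0.0534, 0.112]
tcp_rot: [2.13, 2.306, -0.003]
contact_force: [-0.5, -7.9, -0.6]
finger_gap: 0.0128
gripper_force: 58.9
```

Still blocked; up another 3 mm.

Emit:
send_rows(targets=[[[-3, 0, 0], 0, -1], [[-4, 0, -1.5], 0, -1], [[-4, 0, -3], 0, -1], [[-4, 0, -3], 0, -1], [[-3, 0, -3], 0, -1], [[-2, 0, -3], 0, -1], [[-1, 0, -3], 0, -1], [[0, 0, -3], 0, -1]])

```text
time: 15.65
tcp_pos: [0.6266, 0.0554, 0.1146]
tcp_rot: [-2.132, -2.308, 0.0]
contact_force: [0.1, -0.8, -2.7]
finger_gap: 0.0125
gripper_force: 58.8
```

Emit:
send_rows(targets=[[[0, 0, 0], 0, -1], [[0, 0, 0], 0, -1]])

```text
time: 15.85
tcp_pos: [0.6267, 0.0553, 0.1146]
tcp_rot: [-2.132, -2.308, 0.0]
contact_force: [0.1, 0.1, -2.8]
finger_gap: 0.0124
gripper_force: 58.8
```

The hooks have entered (no force at 0.0553). I'll centre the height by 1.5 mm and push in gently.

Emit:
send_rows(targets=[[[0, 0, -1], 0, -1], [[0, 0, -1.5], 0, -1], [[1, 0, -1.5], 0, -1], [[2, 0, -1.5], 0, -1], [[3, 0, -1.5], 0, -1], [[4, 0, -1.5], 0, -1], [[4, 0, -1.5], 0, -1]])

```text
time: 16.55
tcp_pos: [0.6263, 0.0594, 0.1162]
tcp_rot: [-2.131, -2.308, 0.0]
contact_force: [0.0, 0.3, -2.7]
finger_gap: 0.0124
gripper_force: 58.8
```

Emit:
send_rows(targets=[[[1, 0, 0], 0, -1], [[2, 0, 0], 0, -1], [[3, 0, 0], 0, -1], [[3, 0, 0], 0, -1]])

```text
time: 16.95
tcp_pos: [0.6262, 0.0615, 0.1162]
tcp_rot: [2.132, 2.307, -0.001]
contact_force: [-0.5, -4.1, -3.3]
finger_gap: 0.013
gripper_force: 58.7
```

Emit:
send_rows(targets=[[[1, 0, 0], 0, -1], [[2, 0, 0], 0, -1], [[2, 0, 0], 0, -1]])

```text
time: 17.25
tcp_pos: [0.626, 0.0636, 0.1161]
tcp_rot: [2.132, 2.307, -0.001]
contact_force: [0.4, -5.6, -2.8]
finger_gap: 0.0127
gripper_force: 58.7
```

Emit:
send_rows(targets=[[[1, 0, 0], 0, -1], [[2, 0, 0], 0, -1], [[2, 0, 0], 0, -1]])

```text
time: 17.55
tcp_pos: [0.6259, 0.065, 0.1162]
tcp_rot: [2.131, 2.306, -0.002]
contact_force: [0.5, -7.7, -3.4]
finger_gap: 0.0124
gripper_force: 58.6
```

Emit:
send_rows(targets=[[[1, 0, 0], 0, -1], [[1.5, 0, 0], 0, -1], [[1.5, 0, 0], 0, -1]])

```text
time: 17.85
tcp_pos: [0.6258, 0.0651, 0.1163]
tcp_rot: [2.131, 2.305, -0.004]
contact_force: [0.3, -11.5, -3.5]
finger_gap: 0.0123
gripper_force: 58.7
```

```bash
python3 -c "
from h import *
s=manip.get_state();print({k:np.round(s[k],4) for k in('contact_force','moment','finger_gap','tcp_pos','tcp_rot')})"
```

```text
{'contact_force': array([  0.2847, -11.531 ,  -3.463 ]), 'moment': array([-1.831 ,  0.0463,  0.0046]), 'finger_gap': np.float64(0.0123), 'tcp_pos': array([0.6258, 0.0651, 0.1163]), 'tcp_rot': array([ 2.1311,  2.3048, -0.0045])}
```

The plate is flush at about 11 N. Now down, keeping light inward pressure.

Emit:
send_rows(targets=[[[0, 0, 1], 0, -1], [[0, 0, 2], 0, -1], [[0, 0, 3], 0, -1], [[0, 0, 4], 0, -1], [[0, 0, 5], 0, -1], [[0, 0, 6], 0, -1], [[0, 0, 6], 0, -1]])

```text
time: 18.55
tcp_pos: [0.6273, 0.0649, 0.1123]
tcp_rot: [2.13, 2.303, -0.001]
contact_force: [-1.9, -12.0, 5.0]
finger_gap: 0.0124
gripper_force: 59.7
```

Emit:
send_rows(targets=[[[0, 0, 1], 0, -1], [[0, 0, 2], 0, -1], [[0, 0, 3], 0, -1], [[0, 0, 4], 0, -1], [[0, 0, 4], 0, -1]])

```text
time: 19.05
tcp_pos: [0.6277, 0.065, 0.1084]
tcp_rot: [2.129, 2.302, 0.0]
contact_force: [0.1, -11.7, 4.9]
finger_gap: 0.0126
gripper_force: 59.7
```

Emit:
send_rows(targets=[[[0, 0, 1], 0, -1], [[0, 0, 2], 0, -1], [[0, 0, 3], 0, -1], [[0, 0, 4], 0, -1], [[0, 0, 4], 0, -1]])

```text
time: 19.55
tcp_pos: [0.6278, 0.065, 0.1043]
tcp_rot: [2.129, 2.302, 0.001]
contact_force: [0.7, -12.6, 3.1]
finger_gap: 0.0123
gripper_force: 59.6
```

Emit:
send_rows(targets=[[[0, 0, 1], 0, -1], [[0, 0, 2], 0, -1], [[0, 0, 2], 0, -1]])

```text
time: 19.85
tcp_pos: [0.6276, 0.0652, 0.1021]
tcp_rot: [2.13, 2.302, 0.0]
contact_force: [0.7, -10.3, 2.8]
finger_gap: 0.0129
gripper_force: 59.6
```

Emit:
send_rows(targets=[[[0, 0, 1], 0, -1], [[0, 0, 2], 0, -1], [[0, 0, 2], 0, -1]])

```text
time: 20.15
tcp_pos: [0.6277, 0.0652, 0.1004]
tcp_rot: [2.13, 2.302, 0.001]
contact_force: [0.8, -10.9, 3.7]
finger_gap: 0.0128
gripper_force: 59.6
```

Emit:
send_rows(targets=[[[0, 0, 1], 0, -1], [[0, 0, 2], 0, -1], [[0, 0, 2], 0, -1]])

```text
time: 20.45
tcp_pos: [0.6281, 0.065, 0.0999]
tcp_rot: [2.128, 2.302, 0.001]
contact_force: [-3.6, -12.9, 11.4]
finger_gap: 0.0128
gripper_force: 60.8
```

Emit:
send_rows(targets=[[[0, 0, 1], 0, -1], [[0, 0, 1], 0, -1], [[-1.5, 0, -1], 0, -1], [[-2.5, 0, -3], 0, -1], [[-2.5, 0, -4], 0, -1], [[-2.5, 0, -4], 0, -1]])

```text
time: 21.05
tcp_pos: [0.6263, 0.0652, 0.1003]
tcp_rot: [2.131, 2.307, 0.001]
contact_force: [1.4, -3.6, 1.9]
finger_gap: 0.0125
gripper_force: 59.2
```

Emit:
send_rows(targets=[[[0, 0, -1], 0, -1], [[0, 0, -2], 0, -1], [[0, 0, -3], 0, -1], [[0, 0, -4], 0, -1], [[0, 0, -4], 0, -1]])

```text
time: 21.55
tcp_pos: [0.6248, 0.0651, 0.1034]
tcp_rot: [-2.13, -2.307, 0.003]
contact_force: [0.0, -4.8, -5.0]
finger_gap: 0.0129
gripper_force: 58.5
```

Emit:
send_rows(targets=[[[0, 0, -1], 0, -1], [[0, 0, -2], 0, -1], [[0, 0, -2], 0, -1]])

```text
time: 21.85
tcp_pos: [0.6244, 0.0649, 0.1043]
tcp_rot: [-2.13, -2.306, 0.004]
contact_force: [2.4, -4.6, -10.4]
finger_gap: 0.0124
gripper_force: 58.7
```

The upward tug is blocked after about 3 mm of play, so the pin is locked over the plate. I'll seat the bracket again and release.

Emit:
send_rows(targets=[[[0, 0, 2], 0, -1], [[-0.5, 0, 4], 0, -1], [[-1, 0, 6], 0, -1], [[-1, 0, 6], 0, -1], [[-1, 0, 6], 0, -1]])

```text
time: 22.35
tcp_pos: [0.626, 0.0649, 0.1003]
tcp_rot: [-2.131, -2.308, -0.001]
contact_force: [0.5, 0.7, -2.6]
finger_gap: 0.0123
gripper_force: 59.9
```

Emit:
send_rows(targets=[[[0, 0, 0], 0, -0.6], [[0, 0, 0], 0, -0.4], [[0, 0, 0], 0, -0.2], [[0, 0, 0], 0, 0], [[0, 0, 0], 0, 0.1], [[0, 0, 0], 0, 0.1], [[0, 0, 0], 0, 0.1], [[0, 0, 0], 0, 0.1]])

```text
time: 23.15
tcp_pos: [0.6259, 0.0642, 0.1002]
tcp_rot: [-2.132, -2.308, 0.0]
contact_force: [0.1, -0.7, -0.0]
finger_gap: 0.047
gripper_force: 0.0
```

Emit:
send_rows(targets=[[[0, 0, -8], 0, 0.1], [[0, 0, -20], 0, 0.1], [[0, 0, -35], 0, 0.1], [[0, 0, -55], 0, 0.1], [[0, 0, -80], 0, 0.1], [[-20, 0, -110], 0, 0.1], [[-50, 0, -130], 0, 0.1], [[-80, 0, -140], 0, 0.1]])

```text
time: 23.95
tcp_pos: [0.6338, -0.0162, 0.2452]
tcp_rot: [2.127, 2.305, 0.005]
contact_force: [0.3, 0.4, -0.7]
finger_gap: 0.0467
gripper_force: 0.0
```

Emit:
send_rows(targets=[[[-40, -20, 0], 0, 0.1], [[-80, -50, 0], 0, 0.1], [[-120, -80, 0], 0, 0.1], [[-150, -100, 0], 0, 0.1], [[-150, -100, 0], 0, 0.1], [[-150, -100, 0], 0, 0.1]])

```text
time: 24.55
tcp_pos: [0.5446, -0.1737, 0.2418]
tcp_rot: [2.133, 2.304, 0.001]
contact_force: [0.7, 0.0, -0.1]
finger_gap: 0.0471
gripper_force: 0.0
```

Run:
```python
from h import *
S=np.array([.6212,.1297]);y=1.645;u=np.array([np.cos(y),np.sin(y)]);v=np.array([-u[1],u[0]])
f=lambda x,Y,z:[*(S+u*x/1000+v*Y/1000),z/1000]
for n in('scene','top'):
    im=viewer.camera(n).astype(float);cv2.imwrite(f'pics/fin_{n}.png',im)
    red=(im[...,2]-np.maximum(im[...,0],im[...,1]))>35
    yel=(np.minimum(im[...,2],im[...,1])-im[...,0])>50
    for nm,m in(('red',red),('yel',yel)):
        p=np.argwhere(m)[:,::-1]; q=proj(n,f(-6,0,150))[0]; p=p[np.linalg.norm(p-q,axis=1)<70]
        print(n,nm,len(p),p.min(0) if len(p) else '',p.max(0) if len(p) else '',np.round(p.mean(0),1) if len(p) else '')
        if nm=='yel':print(p.tolist()[:25])
    print('pred plate top corners',proj(n,[f(-6,22,188),f(-6,-22,188),f(-6,-22,98),f(-150,0,172)]).round(1).tolist(),'pin tip, flush',proj(n,[f(-4.5,0,195),f(0,0,195)]).round(1).tolist())
    print('bracket',[(d['uv'],d['p']) for d in viewer.search_frame(n,'bracket')][:2])
s=manip.get_state();print(s['time'],s['contact_force'],s['joint_velocities'].round(3))
```

```text
scene red 677 [350 114] [456 209] [381.2 179.1]
scene yel 19 [391 115] [403 165] [398.3 133.3]
[[400, 115], [401, 115], [399, 116], [400, 116], [401, 116], [402, 116], [399, 117], [400, 117], [401, 117], [402, 117], [403, 117], [401, 118], [394, 161], [395, 161], [396, 161], [395, 162], [396, 162], [391, 164], [391, 165]]
pred plate top corners [[384.3, 163.2], [396.4, 172.0], [392.2, 193.7], [352.5, 199.2]] pin tip, flush [[391.0, 165.5], [392.1, 164.7]]
bracket [([380.0, 188.8], 0.65)]
top red 374 [243 144] [308 162] [276.3 154.3]
top yel 15 [233 150] [242 153] [235.5 151.9]
[[235, 150], [233, 151], [234, 151], [235, 151], [236, 151], [233, 152], [234, 152], [235, 152], [236, 152], [241, 152], [242, 152], [233, 153], [234, 153], [235, 153], [236, 153]]
pred plate top corners [[243.7, 162.2], [242.7, 142.5], [248.9, 150.5], [308.1, 150.1]] pin tip, flush [[242.0, 151.8], [239.9, 151.9]]
bracket [([271.0, 152.8], 0.86), ([484.2, 263.4], 0.21)]
24.75 [ 0.26582709 -0.55516916  0.37898522] [ 0.002  0.004  0.004 -0.    -0.001 -0.004][ WARN:0@2.857] global loadsave.cpp:1063 imwrite_ Unsupported depth image for selected encoder is fallbacked to CV_8U.
```

The bracket hangs where predicted. The pin tip shows proud above the plate, at (391,165) in the scene view and (242,152) in the top view.

```bash
python3 -c "
from cell import manip
print(manip.hand_in())"
```

```text
the job is handed in; nothing more can be done
None
```

The bracket is hooked into the post, flush, down and locked under the latch pin (an upward tug was blocked after about 3 mm); I let go with the arm clear and handed the job in at about 25 s.

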